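# Pull out the rack tray and stand the fallen utensil crock up

## Task

Pull the tray of the wire rack out to its stop and leave it there, then stand the fallen square crock upright on the tray, mouth up. Ease the crock down onto its base, do not let it drop over, and leave both jars standing on the tray and the mug and bottle where they are.

Things in the scene. Friction and masses are not known exactly. Their poses are not given: they have to be found in the camera images.
- tray (a joint): slide of the wooden tray in the rack, in m: 0 is fully in, 0.160 is the stop (fully out). The tray moves straight out along -x of rack (towards the robot); it has about 4 N of friction, no spring and no catch, and stays where it is left.
- rack: fixed open rack of steel wire, 490 mm wide (y), 205 mm deep (x); its -x side faces the robot, origin on the worktop midway in y. Corner posts 12 mm thick at x -80 and +115, y +-238 mm carry a wire shelf from x -84 to +119 mm, underside 143, top 154 mm above the worktop: too low for the crock to stand under. Tray front is at x -145 when in; fully out, 220 mm of the tray is clear of the shelf.
- tray_handle (a point): middle of the tray's handle, a horizontal steel bar 120 mm long along y and 11 mm thick, its axis 35 mm in front of the tray's front, 32 mm above the worktop; moves with the tray; axes as rack.
- tray_floor (a point): centre of the upper face of the tray's floor, 16 mm above the worktop; moves with the tray; axes as rack. The tray is brown wood, inside 218 mm (x) by 428 mm (y), walls 6 mm thick whose tops are 34 mm above this floor.
- crock: square white ceramic utensil crock, 96 x 96 mm, 140 mm tall, walls and base 6 mm, 0.4 to 0.75 kg, too wide to grip around. Origin: centre of its underside, z from base to mouth. Starts lying on a flat side on the tray, mouth towards +y of the rack, x axis level. It tips about the base edge onto free tray beyond its base (may slide a little); past about 40 degrees from upright it falls over
- crock_mouth (a point): centre of the crock's open mouth (84 x 84 mm inside), level with the rim, 140 mm from crock along its z.
- jar_tall: dark metal jar with a steel lid, 54 mm across, 100 mm tall, standing on the tray near its -y end; origin at the centre of its underside. Leave it standing.
- jar_short: amber glass jar with a white lid, 58 mm across, 75 mm tall, standing on the tray near its -y end; origin at the centre of its underside. Leave it standing.
- mug: blue mug, 80 mm across, 92 mm tall, standing on the worktop to the robot's right; origin at the centre of its underside. Leave it alone.
- bottle: green glass bottle, 64 mm across, 180 mm tall, standing on the worktop to the robot's left; origin at the centre of its underside. Leave it alone.
Things that resemble listed ones, but are neither listed nor needed, are in the scene too. Of the things like the crock, leave any that is pink, purple or red; of the rest the smaller one is meant.

How it is judged (in metres and radians):
On the way:
1. the tray is pulled out to its stop (within 5 mm) while the crock still lies (value of joint tray above 0.155 m and angle between crock's own z axis and vertical above 1.3 rad), for 0.2 s.
At the end, for the whole second after the job is handed in: The tray is out to within 10 mm of its stop; the crock stands upright (within 0.06 rad), mouth up, flat on the tray's floor (within 5 mm) and at rest; both jars stand upright (within 0.1 rad) on the tray's floor (within 10 mm); the mug and the bottle are within 30 mm of where they started (value of joint tray above 0.15 m and angle between crock's own z axis and vertical below 0.06 rad and z of crock in the frame of tray_floor between -0.005 and 0.005 m and x of crock in the frame of tray_floor between -0.11 and 0.11 m and y of crock in the frame of tray_floor between -0.215 and 0.215 m and linear speed of crock below 0.02 m/s and angle between each of jar_tall, jar_short's own z axis and vertical below 0.1 rad and z of jar_tall in the frame of tray_floor between -0.01 and 0.01 m and z of jar_short in the frame of tray_floor between -0.01 and 0.01 m and distance of each of mug, bottle from where it was at the start of the episode below 0.03 m); the robot touches nothing.
It fails at once if the crock drops over: it turns faster than 4.5 rad/s (angular speed of crock above 4.5 rad/s).
It fails at once if a jar is tipped over (angle between any of jar_tall, jar_short's own z axis and vertical above 0.6 rad).
It fails at once if the mug or the bottle is knocked over (angle between any of mug, bottle's own z axis and vertical above 0.5 rad).
It also fails if it takes over 67 s, if anything falls off the work surface, if the arm or the gripper's body presses on something with over 40 N, if the wrist force passes 120 N, or if a joint passes its speed limit or range.

## Robot

A 6-joint arm with a two-finger parallel gripper is mounted at the origin on the work surface. World frame = base frame: x ahead of the robot, y to its left, z up, the work surface at z = 0. Lengths are in m, angles in degrees, forces in N, time in s.
With the tool pointing down it reaches from about 0.25 to 0.725 m from the base axis. Payload 9.7 kg.
Tool frame: the origin (TCP) lies at the very end of the fingers, on their centre line; the grasp point (between the pads) lies 19 mm behind it; z points along the fingers, y is the line along which they close (so a half turn about z gives the same grasp; the last joint's range is limited). The gripper opens to 85 mm and grips with 20 to 120 N. Pads are 22 mm wide; open, the fingers measure 114 mm over their backs; the gripper's body (76 mm by 85 mm) begins 54 mm behind the grasp point. The pads swing forward as they close: fully open they stand 13 mm farther back than shut.
Start: joints at [0, 4.979, 10.078, 95.1, 0, 90], TCP at [0.55, -0, 0.231] pointing down, gripper open.
Joint ranges: [-179.16, 179.16], [-48.56, 103.87], [-65.8, 70.77], [-126.05, 130.52], [-82.76, 87.17], [-180, 180]. Speed limits (degrees/s): [127.2, 127.2, 147.25, 180, 180, 180].

## Interface

Orientations are given as [roll, pitch, yaw] about the fixed x, y, z axes, in that order (R = Rz(yaw) Ry(pitch) Rx(roll)).
In Python, from workcell import bot gives the robot as it stands.
- The arm moves only by the tool arm_command, never from a script. Its argument "series" is a list of rows, each a list of 4 numbers: the shift along the tool's x, y, z in m, then the turn about the tool's z in rad. A call has exactly 5 rows; each row is the pose to reach, as a shift and turn from the pose commanded when the call began, along the tool's axes at that moment; what a row does not reach only later rows make up. A row lasts 1/10 s, in which the tool goes at most 50 mm and 8.59 degrees, less where a joint would pass 70% of its speed; a pose out of reach is approached as far as the arm can. A call with a gripper value outside its range is refused whole. "hand" is the finger opening in m, from 0 to 0.0854, set as the call begins (left out, the last holds). The fingers move at their own pace and stop on an object; "grip_force" is the grip in N (left out, the last holds). Time passes only in rows, so rows that repeat a pose let the fingers close, or fill a call up. It gives the time, the measured TCP pose, the force, the opening and the grip force at its end, in the units of the state.
- bot.get_obs(): the state, without advancing time (a new reading comes with each control period).
- bot.camera(name): name is "scene" or "side" or "wrist"; returns a dict with "color" (400x640x3 uint8, blue, green, red), "camera_matrix" (3x3 intrinsics, pixels), "dist_coeffs" ([k1, k2, p1, p2, k3] as OpenCV has them; the pictures are not rectified), "xyz" and "orientation" of the camera in the world; the wrist camera has in their place "T_tool_cam" (4x4, takes a point from camera to tool coordinates, whose origin is the TCP and whose axes are the flange's). Camera axes: x right, y up, looking along -z (the intrinsics and any distortion apply to the point x, -y, -z); pixel columns grow to the right and rows downward; lengths in m; the calibration is good to about 2 mm. A picture is of the moment at which its call begins: read the wrist's pose just before it. There is no depth.
- bot.job_done(): hands the job in; it is judged then, once.
Trained networks look in the newest picture that a camera, given by its name, has taken for a name from the list of things; names that differ only in an ending like _2 or _b are one class to them, and where a whole thing is asked for, a point or a joint stands for the part that bears it (a point fixed in the world has none). Each returns a list of dicts, best first, with "confidence" (0 to 1); they miss things now and then, are a little off and sometimes report something else, mostly with a low value. They report only what shows in the picture. A call takes as long as a camera call. They do not tell look-alikes from the thing itself.
- bot.find_in(camera, target): "location" ([column, row] in pixels, amid what is visible of it).
- bot.mark_of(camera, target): "location" ([column, row] in pixels: a listed point, or the origin of a listed thing).
The state is a dict: "time": time; "q": joint angles; "qd": joint speeds; "joint_efforts": joint torques, N m; "ee_pos": TCP position; "tcp_rot": TCP orientation; "wrist_force": force on the tool from outside, world axes, zero at the start; "torque": the same for the moment, N m; "opening": finger opening in m; "grasp_force": force on a finger pad.
Only numpy, scipy, OpenCV 4.12 (cv2) and the standard library are available. Lean on these libraries where they do the work, as an engineer would, in place of code of your own. Each camera call takes 0.05 s, during which the arm holds its last target. There are 200 camera calls.

## Working session

There is one attempt and no reset: what is moved stays moved. The work goes in short steps, Python scripts to look and compute and a tool call to move; the robot and the scene stay as the last step left them, time stands still between calls to the robot, and variables do not carry over. Pictures are saved under pics/ and viewed, at most 10 in all, crops included, and the job is handed in when it is done.

Besides the shell and the picture viewer there is one more tool, called by a JSON object that holds its "method" and its "body", one argument or row to a line. arm_command: Moves the arm, as the interface text tells. Its arguments: {"type":"object","properties":{"series":{"type":"array"},"hand":{"type":"number"},"grip_force":{"type":"number"}},"required":["series"]}

```bash
mkdir -p pics; cat > h.py <<'E'
import numpy as np, cv2
from workcell import bot
from scipy.spatial.transform import Rotation as R
def cam(n):
    o=bot.get_obs(); c=bot.camera(n); K=np.array(c["camera_matrix"]);D=np.array(c["dist_coeffs"],float)
    return c,K,D,o
def rot(v):
    v=np.array(v,float)
    if v.shape==(3,3): return v
    if v.shape==(4,): return R.from_quat(v).as_matrix()
    return R.from_euler('xyz',v,degrees=True).as_matrix()
def pose(n,c,o):
    if n=="wrist":
        T=np.array(c["T_tool_cam"]);Rt=rot(o["tcp_rot"]);return Rt@T[:3,:3],Rt@T[:3,3]+np.array(o["ee_pos"])
    return rot(c["orientation"]),np.array(c["xyz"])
def ray(px,n,c,K,D,o):
    u=cv2.undistortPoints(np.array([[px]],float),K,D)[0,0]
    Rc,t=pose(n,c,o); d=Rc@np.array([u[0],-u[1],-1.]);return t,d
def onz(px,z,n,c,K,D,o):
    t,d=ray(px,n,c,K,D,o);return t+d*(z-t[2])/d[2]
E
python3 - <<'E'
from h import *
o=bot.get_obs();print(o)
zs=dict(tray_handle=.032,crock=.064,crock_mouth=.064,jar_tall=.016,jar_short=.016,mug=0,bottle=0,rack=0,tray_floor=.016)
for n in("scene","side"):
    c,K,D,o=cam(n);print(n,c["xyz"],c["orientation"],K[0,0],D)
    cv2.imwrite(f"pics/{n}0.png",c["color"])
    for t,z in zs.items():
        for r in bot.mark_of(n,t)[:4]:
            print(t,np.round(r["location"],0),round(r["confidence"],2),np.round(onz(r["location"],z,n,c,K,D,o),3))
E
```

```text
{'time': 0.0, 'q': array([-9.85568297e-04,  5.01071422e+00,  1.00338522e+01,  9.51000768e+01,
        6.83289049e-04,  9.00025961e+01]), 'qd': array([ 0.0022885 , -0.03294081,  0.00827222,  0.00216381, -0.00913184,
       -0.02778272]), 'joint_efforts': array([ 7.68234549e-04, -5.20392072e+01,  4.64802504e+01,  1.63646933e-02,
        2.23589603e-05, -6.77332673e-05]), 'ee_pos': array([ 5.49762569e-01, -6.05788390e-06,  2.30581388e-01]), 'tcp_rot': array([-1.79923061e+02, -6.79802237e-04,  8.99964174e+01]), 'wrist_force': array([ 0.18958584, -0.4089828 , -0.35639028]), 'torque': array([ 0.01718691, -0.01424778, -0.00770179]), 'grasp_force': 0.0, 'opening': 0.08512804850135124}
scene [1.00537874 0.7054884  0.85180776] [ 46.99026789  -0.6955771  147.91237497] 442.3231781748817 [0.02865598 0.         0.         0.         0.        ]
tray_handle [309. 216.] 0.85 [0.585 0.009 0.032]
crock [177. 152.] 0.83 [ 0.792 -0.392  0.064]
crock [409. 335.] 0.73 [0.603 0.42  0.064]
crock [474. 235.] 0.71 [0.294 0.297 0.064]
crock [278. 226.] 0.55 [0.683 0.026 0.064]
crock_mouth [304. 268.] 0.95 [0.6
[... 748 characters left out ...]
        0.          0.          0.        ]
tray_handle [333. 204.] 0.59 [ 0.59  -0.008  0.032]
crock [209. 170.] 0.95 [0.274 0.247 0.064]
crock [297. 141.] 0.88 [0.595 0.404 0.064]
crock [238. 327.] 0.65 [ 0.275 -0.408  0.064]
crock [484. 276.] 0.64 [ 0.765 -0.427  0.064]
crock_mouth [344. 164.] 0.85 [0.689 0.169 0.064]
crock_mouth [235. 182.] 0.84 [0.339 0.146 0.064]
crock_mouth [430. 295.] 0.73 [ 0.632 -0.44   0.064]
jar_tall [410. 228.] 0.91 [ 0.75  -0.164  0.016]
jar_short [344. 162.] 0.73 [0.735 0.279 0.016]
mug [379. 339.] 0.64 [ 0.525 -0.455  0.   ]
bottle [241. 160.] 0.66 [0.393 0.447 0.   ]
rack [383. 204.] 0.78 [ 0.751 -0.002  0.   ]
tray_floor [376. 198.] 0.72 [0.734 0.012 0.016]
```

```bash
ls pics
```

```text
scene0.png
side0.png
```

View pics/scene0.png

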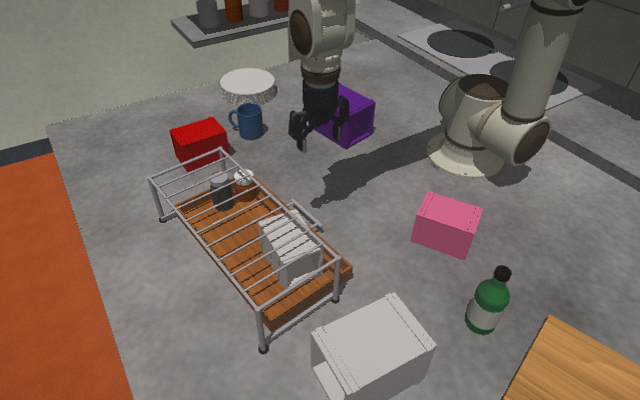

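View pics/side0.png

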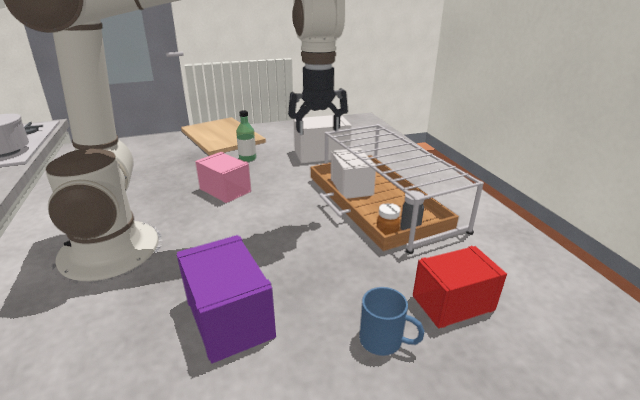

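The scene picture shows the small white crock lying on the tray under the shelf at (285,250), with its mouth towards the big white look-alike at (370,345). The jars are at (220,190) and (243,183), and the handle bar is at (305,215). The side picture agrees: crock (352,175), handle (335,207). Next I'll fit the rack pose from its corners.

```bash
cat > fit.py <<'E'
from h import *
from scipy.optimize import least_squares
def proj(P,n,c,K,D,o):
    Rc,t=pose(n,c,o);q=(np.atleast_2d(P)-t)@Rc*[1,-1,-1]
    return cv2.projectPoints(q,np.zeros(3),np.zeros(3),K,D)[0][:,0]
def tri(obs):
    A=np.zeros((3,3));b=np.zeros(3)
    for t,d in obs:
        d=d/np.linalg.norm(d);M=np.eye(3)-np.outer(d,d);A+=M;b+=M@t
    return np.linalg.solve(A,b)
E
python3 - <<'E'
from fit import *
C={n:(n,)+cam(n) for n in("scene","side")}
L=[("scene",(.115,-.238,0),(162,218)),("scene",(.115,.238,0),(263,348)),("scene",(-.08,.238,0),(336,299)),
("side",(-.08,-.238,0),(410,250)),("side",(.115,-.238,0),(470,233)),
("scene",(.115,-.238,.15),(152,179)),("scene",(-.08,-.238,.15),(221,150)),("scene",(.115,.238,.15),(260,308)),("scene",(-.08,.238,.15),(338,259)),
("side",(-.08,-.238,.15),(414,199)),("side",(.115,-.238,.15),(479,186)),("side",(-.08,.238,.15),(327,133)),("side",(.115,.238,.15),(378,126)),
]
for t in("tray_handle","tray_floor","rack","crock_mouth"):
    p=[];
    for n in C:
        m=bot.mark_of(n,t)[0]["location"];p.append(ray(m,*C[n]))
        if t!="crock_mouth":
            L.append((n,dict(tray_handle=(-.18,0,.032),tray_floor=(-.03,0,.016),rack=(0,0,0))[t],m))
    print(t,np.round(tri(p),3))
W=lambda v,P:np.array([v[0]+np.cos(v[2])*P[0]-np.sin(v[2])*P[1],v[1]+np.sin(v[2])*P[0]+np.cos(v[2])*P[1],P[2]])
f=lambda v:np.concatenate([proj(W(v,P),*C[n])[0]-np.array(px) for n,P,px in L])
s=least_squares(f,[.755,0,0],loss="soft_l1",f_scale=2);print(s.x,np.degrees(s.x[2]))
print(np.round(f(s.x).reshape(-1,2),1).tolist())
print("handle",W(s.x,(-.18,0,.032)))
E
```

```text
tray_handle [ 0.585 -0.002  0.028]
tray_floor [0.735 0.016 0.019]
rack [ 0.76   0.004 -0.001]
crock_mouth [0.504 0.143 0.01 ]
[0.76146496 0.01348892 0.11554097] 6.620009705085821
[[2.4, 1.3], [0.6, 1.4], [-0.4, 0.5], [-1.3, 1.2], [-1.0, -0.4], [-1.5, -2.8], [0.3, -2.9], [-2.2, 0.2], [0.5, -1.9], [2.4, -0.9], [1.5, -3.7], [-0.3, -1.1], [0.3, -1.8], [-1.2, -2.2], [-0.8, -0.2], [0.8, -1.2], [0.3, 1.8], [3.4, 2.3], [0.7, -1.9]]
handle [ 0.5826651  -0.00726221  0.032     ]
```

{"method": "arm_command", "body": {
  "series": [
    [-0.002,0.01,0.03,-0.03],
    [-0.004,0.02,0.06,-0.06],
    [-0.007,0.033,0.1,-0.1155],
    [-0.007,0.033,0.11,-0.1155],
    [-0.007,0.033,0.11,-0.1155]
  ],
  "hand": 0.03
}}

```text
time: 2.0
ee_pos: [0.5818, -0.0069, 0.1198]
tcp_rot: [-179.8, -0.0, 96.5]
wrist_force: [0.8, -0.4, 0.3]
opening: 0.0299
grasp_force: 0.0
```

```bash
python3 - <<'E'
from fit import *
C=("wrist",)+cam("wrist");o=C[4];print(o["ee_pos"],o["tcp_rot"],o["opening"])
cv2.imwrite("pics/w1.png",C[1]["color"])
for r in bot.mark_of("wrist","tray_handle")[:2]:
    print(r, onz(r["location"],.032,*C))
print(proj([.5827,-.0073,.032],*C))
E
```

```text
[ 0.58178863 -0.00694417  0.11979289] [-1.79790689e+02 -3.00335890e-02  9.65337286e+01] 0.02994702252098485
{'location': [325.7, 216.0], 'confidence': 0.97} [ 0.58622606 -0.00794201  0.032     ]
[[321.51199455 214.79726045]]
```

View pics/w1.png

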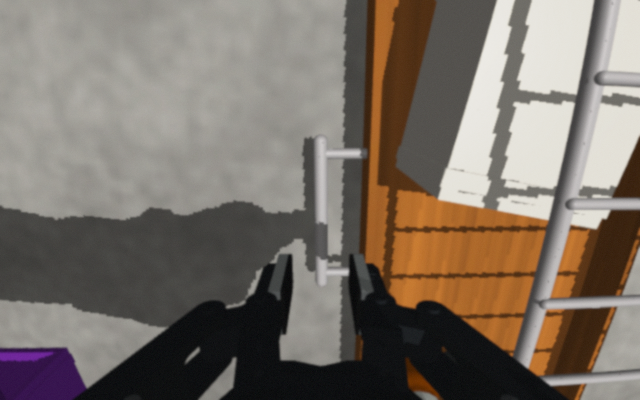

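The bar spans (321,138) to (321,283), in line with the fingers, so the fit holds. The crock lies slightly skewed on the tray. I'll grip the bar now.

{"method": "arm_command", "body": {
  "series": [
    [0,0.001,0.035,0],
    [0,0.001,0.07,0],
    [0,0.001,0.095,0],
    [0,0.001,0.105,0],
    [0,0.001,0.105,0]
  ]
}}

```text
time: 2.6
ee_pos: [0.584, -0.0068, 0.0169]
tcp_rot: [180.0, 0.0, 96.6]
wrist_force: [-0.3, 0.3, 0.5]
opening: 0.0297
grasp_force: 0.0
```

{"method": "arm_command", "body": {
  "series": [
    [0,0,0,0],
    [0,0,0,0],
    [0,0,0,0],
    [0,0,0,0],
    [0,0,0,0]
  ],
  "hand": 0.0,
  "grip_force": 40
}}

```text
time: 3.1
ee_pos: [0.5837, -0.007, 0.0186]
tcp_rot: [180.0, 0.0, 96.6]
wrist_force: [-9.9, -1.1, 5.7]
opening: 0.0098
grasp_force: 39.3
```

{"method": "arm_command", "body": {
  "series": [
    [0,-0.003,0,0],
    [0,-0.01,0,0],
    [0,-0.02,0,0],
    [0,-0.032,0,0],
    [0,-0.044,0,0]
  ]
}}

```text
time: 3.6
ee_pos: [0.5422, -0.0121, 0.0186]
tcp_rot: [179.7, 0.0, 96.6]
wrist_force: [5.1, -0.3, 3.2]
opening: 0.0092
grasp_force: 39.8
```

{"method": "arm_command", "body": {
  "series": [
    [0,-0.012,0,0],
    [0,-0.024,0,0],
    [0,-0.036,0,0],
    [0,-0.048,0,0],
    [0,-0.06,0,0]
  ]
}}

```text
time: 4.1
ee_pos: [0.4822, -0.0193, 0.0186]
tcp_rot: [179.7, 0.1, 96.6]
wrist_force: [5.8, -2.8, 7.6]
opening: 0.0092
grasp_force: 40.2
```

{"method": "arm_command", "body": {
  "series": [
    [0,-0.012,0,0],
    [0,-0.024,0,0],
    [0,-0.034,0,0],
    [0,-0.044,0,0],
    [0,-0.051,0,0]
  ]
}}

```text
time: 4.6
ee_pos: [0.4314, -0.0255, 0.0186]
tcp_rot: [179.7, 0.1, 96.6]
wrist_force: [4.9, -4.4, 7.6]
opening: 0.0092
grasp_force: 40.3
```

{"method": "arm_command", "body": {
  "series": [
    [0,-0.003,0,0],
    [0,-0.006,0,0],
    [0,-0.008,0,0],
    [0,-0.008,0,0],
    [0,-0.008,0,0]
  ]
}}

```text
time: 5.1
ee_pos: [0.4247, -0.0264, 0.0186]
tcp_rot: [179.6, 0.1, 96.6]
wrist_force: [8.8, -3.8, 4.4]
opening: 0.0089
grasp_force: 40.1
```

{"method": "arm_command", "body": {
  "series": [
    [0,-0.002,0,0],
    [0,-0.004,0,0],
    [0,-0.004,0,0],
    [0,-0.004,0,0],
    [0,-0.004,0,0]
  ]
}}

```text
time: 5.6
ee_pos: [0.4246, -0.0264, 0.0187]
tcp_rot: [179.2, 0.1, 96.6]
wrist_force: [32.1, 0.2, -12.7]
opening: 0.0093
grasp_force: 39.2
```

The tray is at its stop (32 N, no further motion). I'll relax, open, lift and look.

{"method": "arm_command", "body": {
  "series": [
    [0,0.003,0,0],
    [0,0.003,0,0],
    [0,0.003,0,0],
    [0,0.003,0,0],
    [0,0.003,0,0]
  ],
  "hand": 0.03
}}

```text
time: 6.1
ee_pos: [0.4207, -0.0258, 0.0162]
tcp_rot: [-180.0, -0.0, 96.6]
wrist_force: [0.6, 0.1, -0.0]
opening: 0.0298
grasp_force: 0.0
```

{"method": "arm_command", "body": {
  "series": [
    [0,0,-0.02,0],
    [0,0,-0.06,0],
    [0,0,-0.11,0],
    [0,0,-0.16,0],
    [0,0,-0.2,0]
  ]
}}

```text
time: 6.6
ee_pos: [0.4209, -0.0258, 0.2192]
tcp_rot: [179.9, 0.0, 96.6]
wrist_force: [1.5, -0.0, 0.1]
opening: 0.0301
grasp_force: 0.0
```

{"method": "arm_command", "body": {
  "series": [
    [0.03,0.01,-0.03,0],
    [0.06,0.02,-0.06,0],
    [0.09,0.03,-0.08,0],
    [0.1,0.03,-0.08,0],
    [0.1,0.03,-0.08,0]
  ],
  "hand": 0.0
}}

```text
time: 7.1
ee_pos: [0.4392, 0.0779, 0.2959]
tcp_rot: [-180.0, 0.0, 96.7]
wrist_force: [-0.1, 0.4, -1.1]
opening: 0.0002
grasp_force: 0.0
```

```bash
python3 - <<'E'
from fit import *
for n in("scene","wrist"):
    C=(n,)+cam(n);o=C[4];print(o["ee_pos"],o["tcp_rot"])
    cv2.imwrite(f"pics/{n}2.png",C[1]["color"])
    for t,z in dict(crock=.064,crock_mouth=.064,jar_tall=.016,jar_short=.016).items():
        for r in bot.mark_of(n,t)[:2]: print(n,t,r, onz(r["location"],z,*C))
E
```

```text
[0.43923033 0.07787551 0.29590465] [-1.79971023e+02  1.99046499e-03  9.67469585e+01]
scene crock {'location': [474.7, 237.9], 'confidence': 0.96} [0.30011341 0.30483426 0.064     ]
scene crock {'location': [409.7, 335.5], 'confidence': 0.92} [0.6030029  0.42068294 0.064     ]
scene crock_mouth {'location': [222.9, 138.6], 'confidence': 0.87} [ 0.65183004 -0.38483078  0.064     ]
scene crock_mouth {'location': [326.3, 376.6], 'confidence': 0.84} [0.78709852 0.40387379 0.064     ]
scene jar_tall {'location': [271.9, 183.1], 'confidence': 0.89} [ 0.59770071 -0.17522086  0.016     ]
scene jar_short {'location': [296.5, 175.7], 'confidence': 0.62} [ 0.52065937 -0.16720675  0.016     ]
[0.43899842 0.07607073 0.29560551] [-1.79936354e+02  1.22003915e-02  9.65502234e+01]
wrist crock {'location': [378.6, 226.3], 'confidence': 0.84} [0.52480235 0.01740077 0.064     ]
wrist crock_mouth {'location': [178.3, 346.3], 'confidence': 0.82} [ 0.24495056 -0.22319614  0.064     ]
wrist crock_mouth {'location': [255.2, 94.2], 'confidence': 0.75} [0.35134858 0.16580565 0.064     ]
```

View pics/wrist2.png

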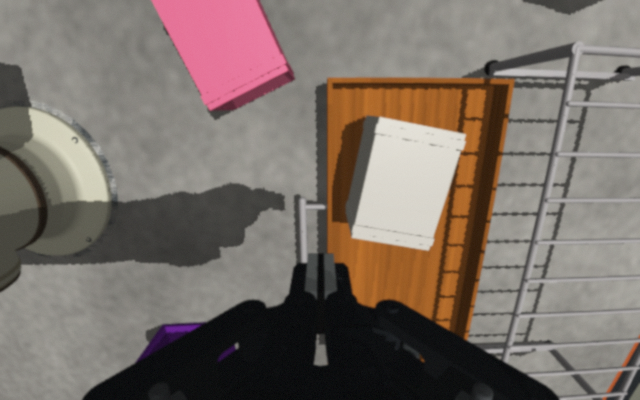

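View pics/scene2.png

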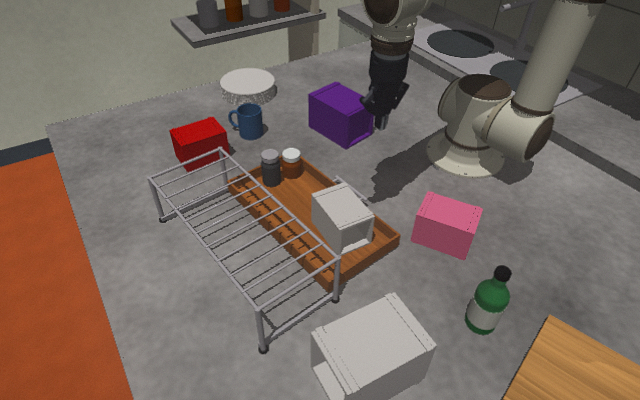

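The wrist picture shows the crock's top face at about (379,118), (466,134), (432,250), (352,238), clear of the shelf. The scene picture shows the mouth facing +y, the tray out, and both jars standing at (271,168) and (291,163).

```bash
python3 - <<'E'
from fit import *
C=("wrist",)+cam("wrist")
im=C[1]["color"];m=(im.min(2)>140).astype(np.uint8);m[:100]=0;m[265:]=0;m[:,:345]=0;m[:,475:]=0
cs=max(cv2.findContours(m,0,2)[0],key=cv2.contourArea)
b=cv2.boxPoints(cv2.minAreaRect(cs));ap=cv2.approxPolyDP(cs,6,True)[:,0]
print(b,ap.tolist())
for p in(b,ap):
    w=np.array([onz(q,.112,*C) for q in p])
    print(np.round(w,4).tolist(),[round(float(np.linalg.norm(w[i]-w[i-1])),3) for i in range(len(w))])
    print(w.mean(0))
E
```

```text
[[349.6387   237.01251 ]
 [377.35287  114.608185]
 [465.88962  134.65424 ]
 [438.17545  257.05856 ]] [[378, 118], [351, 236], [427, 250], [464, 135]]
[[0.4814, 0.0182, 0.112], [0.4901, 0.1596, 0.112], [0.589, 0.1511, 0.112], [0.5937, 0.0039, 0.112]] [0.113, 0.142, 0.099, 0.147]
[0.53855979 0.08321496 0.112     ]
[[0.4914, 0.1563, 0.112], [0.4828, 0.0197, 0.112], [0.5776, 0.0118, 0.112], [0.587, 0.1505, 0.112]] [0.096, 0.137, 0.095, 0.139]
[0.53471551 0.08457467 0.112     ]
```

```bash
python3 - <<'E'
from fit import *
C=("side",)+cam("side");o=C[4];p=np.array(o["ee_pos"])
a=proj([p,p+[0,0,.02],p+[0,0,.045],p+[0,0,.06],p+[0,0,.073],p+[.0145,0,.045],p-[.0145,0,-.045]],*C);print(a.tolist())
x,y=a[0].astype(int);im=C[1]["color"][max(0,y-90):y+15,x-60:x+60];cv2.imwrite("pics/side3.png",cv2.resize(im,None,fx=5,fy=5,interpolation=2));print(x-60,max(0,y-90))
E
```

```text
[[268.28597105339054, 107.16420377670626], [267.8449504412471, 99.45509035894571], [267.28620693190436, 89.62457825800162], [266.9469994445193, 83.62098712060684], [266.6506323569616, 78.35307614376019], [272.972689968817, 89.19013215856735], [261.55799858124783, 90.06540137847982]]
208 17
```

View pics/side3.png

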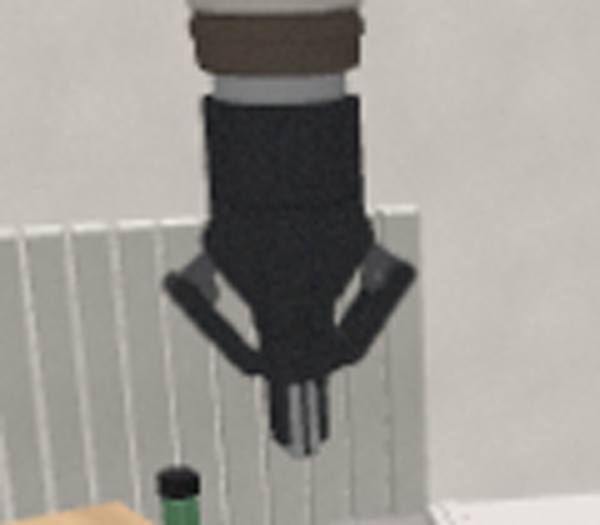

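The closed fingers are 30 mm wide up to about 40 mm above the tip, then the links flare outwards. The plan is to press the backs of the closed fingers on the upper rim, follow its arc, then open inside the mouth to cage the crock while lowering it.

{"method": "arm_command", "body": {
  "series": [
    [0.025,0.025,0.0,-0.14],
    [0.05,0.05,0.0,-0.28],
    [0.075,0.075,0.02,-0.42],
    [0.1,0.1,0.05,-0.56],
    [0.111,0.117,0.09,-0.7]
  ],
  "hand": 0.0
}}

```text
time: 8.2
ee_pos: [0.5444, 0.203, 0.206]
tcp_rot: [179.9, 0.1, 137.1]
wrist_force: [0.4, 0.8, -0.1]
opening: -0.0003
grasp_force: 0.0
```

{"method": "arm_command", "body": {
  "series": [
    [0,0,0,-0.14],
    [0,0,0,-0.28],
    [0,0,0,-0.42],
    [0,0,0,-0.56],
    [0,0,0,-0.69]
  ]
}}

```text
time: 8.7
ee_pos: [0.5428, 0.2008, 0.2061]
tcp_rot: [-180.0, -0.0, 176.6]
wrist_force: [0.4, -0.4, -0.5]
opening: 0.0001
grasp_force: 0.0
```

{"method": "arm_command", "body": {
  "series": [
    [0,0,0,0],
    [0,0,0,0],
    [0,0,0,0],
    [0,0,0,0],
    [0,0,0,0]
  ]
}}

```text
time: 9.2
ee_pos: [0.5428, 0.2007, 0.2063]
tcp_rot: [-180.0, -0.0, 176.2]
wrist_force: [0.0, 0.8, -0.5]
opening: 0.0002
grasp_force: 0.0
```

{"method": "arm_command", "body": {
  "series": [
    [0,0,0.04,0],
    [0,0,0.08,0],
    [0,0,0.115,0],
    [0,-0.005,0.136,0],
    [0,-0.015,0.136,0]
  ]
}}

```text
time: 9.7
ee_pos: [0.5399, 0.1852, 0.0669]
tcp_rot: [-179.9, -0.3, 176.3]
wrist_force: [-0.7, 0.0, -0.9]
opening: 0.0
grasp_force: 0.0
```

{"method": "arm_command", "body": {
  "series": [
    [0,-0.005,0,0],
    [0,-0.009,0,0],
    [0,-0.011,0,0],
    [0,-0.013,0,0],
    [0,-0.013,0,0]
  ]
}}

```text
time: 10.2
ee_pos: [0.5416, 0.173, 0.0713]
tcp_rot: [179.9, 0.1, 176.3]
wrist_force: [0.3, 0.1, 3.9]
opening: -0.0001
grasp_force: 1.7
```

{"method": "arm_command", "body": {
  "series": [
    [0,-0.001,0,0],
    [0,-0.002,0,0],
    [0,-0.002,0,0],
    [0,-0.002,0,0],
    [0,-0.002,0,0]
  ]
}}

```text
time: 10.7
ee_pos: [0.5415, 0.1719, 0.0713]
tcp_rot: [179.9, 0.1, 176.3]
wrist_force: [0.8, 5.2, 5.5]
opening: -0.0001
grasp_force: 3.8
```

{"method": "arm_command", "body": {
  "series": [
    [0,0.002,0,0],
    [0,0.002,-0.008,0],
    [0,0.002,-0.01,0],
    [0,0,-0.01,0],
    [0,0,-0.01,0]
  ]
}}

```text
time: 11.2
ee_pos: [0.5408, 0.1705, 0.0802]
tcp_rot: [-180.0, -0.0, 176.2]
wrist_force: [-0.3, 0.3, -0.4]
opening: -0.0001
grasp_force: 0.0
```

{"method": "arm_command", "body": {
  "series": [
    [0,-0.002,-0.001,0],
    [0,-0.004,-0.004,0],
    [0,-0.006,-0.008,0],
    [0,-0.008,-0.01,0],
    [0,-0.01,-0.013,0]
  ]
}}

```text
time: 11.7
ee_pos: [0.5403, 0.1609, 0.0937]
tcp_rot: [180.0, 0.0, 176.3]
wrist_force: [0.1, 2.6, -0.2]
opening: -0.0003
grasp_force: 1.2
```

```bash
cat > look.py <<'E'
from fit import *
import sys
im=[]
for n,x,y in(("scene",260,120),("side",280,90)):
    C=(n,)+cam(n);im.append(cv2.resize(C[1]["color"][y:y+150,x:x+160],None,fx=2.5,fy=2.5,interpolation=2))
    for t in("jar_tall","jar_short"):
        for r in bot.mark_of(n,t)[:1]: print(n,t,round(r["confidence"],2), np.round(onz(r["location"],.016,*C),3))
cv2.imwrite(sys.argv[1],np.hstack(im))
o=bot.get_obs();print(o["time"],o["ee_pos"],o["wrist_force"],o["opening"])
E
python3 look.py pics/l4.png
```

```text
scene jar_tall 0.87 [ 0.594 -0.189  0.016]
scene jar_short 0.82 [ 0.527 -0.166  0.016]
side jar_short 0.96 [ 0.528 -0.186  0.016]
12.0 [0.5402734  0.16111969 0.09335052] [-0.00871871  4.28629613  0.43476366] -0.00011932477191203495
```

View pics/l4.png

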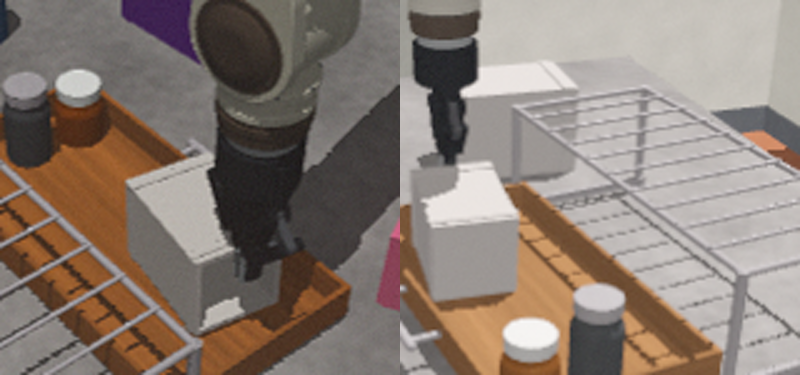

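```bash
python3 - <<'E'
from fit import *
C=("side",)+cam("side")
for p,z in(((290.8,210),.016),((326.8,206),.016),((289,170.5),.112),((327,182),.112)):print(onz(p,z,*C))
for P in([.4828,.0197,.016],[.5776,.0118,.016],[.4828,.0197,.112],[.5776,.0118,.112]):
  q=proj(P,*C)[0];print((q-[280,90])*2.5+[400,0])
im=C[1]["color"][140:220,275:345];cv2.imwrite("pics/l5.png",cv2.resize(im,None,fx=7,fy=7,interpolation=2))
E
```

```text
[0.47516704 0.0187271  0.016     ]
[0.5784002  0.00946325 0.016     ]
[0.48668164 0.07282229 0.112     ]
[ 0.56566427 -0.02591856  0.112     ]
[433.39376923 298.52000027]
[515.67993293 289.11170539]
[430.84139123 221.99837242]
[516.76544717 213.51756339]
```

View pics/l5.png

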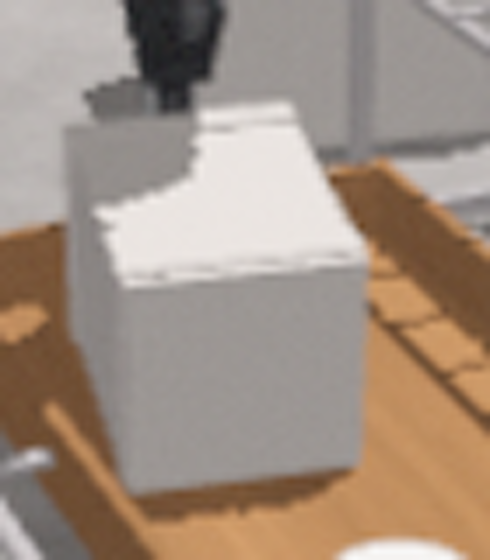

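The base edge is still in place and the top edge has moved back, so the crock is tipping (about 5°) and not sliding. I'll continue along the arc.

{"method": "arm_command", "body": {
  "series": [
    [0,-0.0036,-0.0046,0],
    [0,-0.0074,-0.009,0],
    [0,-0.0114,-0.0132,0],
    [0,-0.0154,-0.0174,0],
    [0,-0.0197,-0.0213,0]
  ]
}}

```text
time: 12.55
ee_pos: [0.539, 0.141, 0.1154]
tcp_rot: [180.0, 0.0, 176.3]
wrist_force: [-1.2, 6.0, 4.0]
opening: -0.0004
grasp_force: 2.8
```

{"method": "arm_command", "body": {
  "series": [
    [0,-0.0043,-0.0039,0],
    [0,-0.0088,-0.0076,0],
    [0,-0.0135,-0.0111,0],
    [0,-0.0182,-0.0144,0],
    [0,-0.023,-0.0177,0]
  ]
}}

```text
time: 13.05
ee_pos: [0.5375, 0.1176, 0.1327]
tcp_rot: [-180.0, 0.0, 176.2]
wrist_force: [-0.4, 4.4, 2.2]
opening: 0.0
grasp_force: 1.6
```

```bash
python3 look.py pics/l6.png
```

```text
scene jar_tall 0.87 [ 0.599 -0.18   0.016]
scene jar_short 0.69 [ 0.529 -0.171  0.016]
side jar_tall 0.89 [ 0.586 -0.192  0.016]
side jar_short 0.98 [ 0.526 -0.188  0.016]
13.35 [0.53738345 0.11827237 0.132085  ] [0.30100307 3.00966071 2.92546215] 0.0001671973589232517
```

View pics/l6.png

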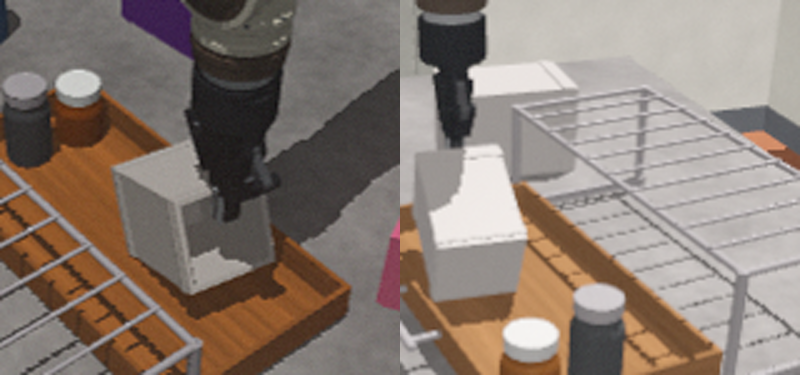

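The crock is at about 65°, tipping cleanly around its base edge with both jars standing. I'll continue to about 45°.

{"method": "arm_command", "body": {
  "series": [
    [0,-0.005,-0.0019,0],
    [0,-0.0101,-0.0038,0],
    [0,-0.0153,-0.0054,0],
    [0,-0.0205,-0.0069,0],
    [0,-0.0259,-0.0082,0]
  ]
}}

```text
time: 13.85
ee_pos: [0.5356, 0.0917, 0.1405]
tcp_rot: [-180.0, -0.0, 176.2]
wrist_force: [-0.7, 0.6, 1.0]
opening: -0.0002
grasp_force: 0.5
```

{"method": "arm_command", "body": {
  "series": [
    [0,-0.0054,-0.0012,0],
    [0,-0.0108,-0.0024,0],
    [0,-0.0163,-0.0037,0],
    [0,-0.022,-0.0042,0],
    [0,-0.0276,-0.0046,0]
  ]
}}

```text
time: 14.35
ee_pos: [0.5338, 0.0643, 0.1451]
tcp_rot: [-180.0, -0.0, 176.3]
wrist_force: [-0.0, 0.7, -0.2]
opening: -0.0003
grasp_force: 0.1
```

```bash
cat > edge.py <<'E'
from fit import *
from scipy.optimize import least_squares
C={n:(n,)+cam(n) for n in("scene","side")}
u=np.array([.0655,.998,0]);v=np.array([.998,-.0655,0]);z=np.array([0,0,1.])
def box(s0,phi,lat=0):
    p=np.radians(phi);a=np.sin(p)*u+np.cos(p)*z;n=-np.cos(p)*u+np.sin(p)*z
    P=np.array([.5302,.0158,.016])+s0*u+lat*v
    return np.array([P+i*.048*v+j*.096*n+k*.14*a for i in(-1,1) for j in(0,1) for k in(0,1)])
M={}
for n,(_,c,*r) in C.items():
    im=c["color"];g=im.astype(int);M[n]=((g.max(2)-g.min(2)<28)&(g.min(2)>95))  # grey/white
def score(x):
    t=0
    for n in C:
        q=proj(box(*x),*C[n]);h=cv2.convexHull(q.astype(np.float32)).astype(int)
        m=np.zeros((400,640),np.uint8);cv2.fillConvexPoly(m,h,1);m2=cv2.dilate(m,np.ones((7,7)))
        t+=(M[n]&(m>0)).sum()-1.0*(M[n]&(m2>0)&(m==0)).sum()-.4*(~M[n]&(m>0)).sum()
    return t
best=max(((score((s,p,l)),s,p,l) for s in np.arange(-.03,.012,.003) for p in range(0,94,3) for l in(-.004,0,.004)))
print(best)
o=bot.get_obs();print(o["time"],o["ee_pos"],o["wrist_force"],o["opening"])
E
python3 edge.py
```

```text
(np.float64(2573.2), np.float64(-0.003000000000000006), 48, 0)
14.45 [0.53384362 0.06409265 0.14507689] [-0.00146123  0.30379071  0.49303377] -0.00044950584865970967
```

At about 45–48°, nearly balanced, with a base slip of only 3 mm. I'll insert a little deeper, start opening inside the mouth to cage it, and go over the balance point slowly.

{"method": "arm_command", "body": {
  "series": [
    [0,0.001,0.001,0],
    [0,0.002,0.002,0],
    [0,0.003,0.003,0],
    [0,0.003,0.003,0],
    [0,0.003,0.003,0]
  ],
  "hand": 0.006
}}

```text
time: 14.95
ee_pos: [0.534, 0.068, 0.142]
tcp_rot: [-180.0, -0.0, 176.3]
wrist_force: [0.2, -0.4, -0.2]
opening: 0.0058
grasp_force: 0.1
```

{"method": "arm_command", "body": {
  "series": [
    [0,-0.001,-0.0003,0],
    [0,-0.003,-0.0007,0],
    [0,-0.006,-0.0012,0],
    [0,-0.009,-0.0016,0],
    [0,-0.0115,-0.002,0]
  ],
  "hand": 0.012
}}

```text
time: 15.45
ee_pos: [0.5334, 0.056, 0.1443]
tcp_rot: [-180.0, 0.0, 176.2]
wrist_force: [-0.0, 0.3, 2.3]
opening: 0.0117
grasp_force: 0.9
```

```bash
python3 edge.py
```

```text
(np.float64(2486.6), np.float64(-0.006000000000000005), 42, 0)
15.55 [0.5333464  0.0559564  0.14416532] [0.09295644 0.54953623 1.98607641] 0.012226905118585707
```

A fingertip link is resting lightly on the rim. I'll change the tactic: close again, turn the hand 90° inside the mouth so the flare lies along x, and then spread the fingers against the two side walls to hold the crock while lowering it.

{"method": "arm_command", "body": {
  "series": [
    [0,-0.001,-0.003,0],
    [0,-0.002,-0.003,0],
    [0,-0.0035,-0.003,0],
    [0,-0.004,-0.003,0],
    [0,-0.004,-0.003,0]
  ],
  "hand": 0.0
}}

```text
time: 16.05
ee_pos: [0.533, 0.0522, 0.147]
tcp_rot: [-180.0, -0.0, 176.2]
wrist_force: [-1.5, -0.1, 0.7]
opening: 0.0004
grasp_force: 1.0
```

{"method": "arm_command", "body": {
  "series": [
    [0,0.001,0,0.14],
    [0,0.002,0,0.28],
    [0,0.002,0,0.42],
    [0,0.002,0,0.56],
    [0,0.002,0,0.7]
  ]
}}

```text
time: 16.55
ee_pos: [0.5331, 0.0544, 0.1472]
tcp_rot: [-180.0, -0.0, 135.8]
wrist_force: [-1.5, -0.4, 2.0]
opening: -0.0
grasp_force: 0.9
```

{"method": "arm_command", "body": {
  "series": [
    [0,0,0,0.14],
    [0,0,0,0.28],
    [0,0,0,0.42],
    [0,0,0,0.56],
    [0,0,0,0.7]
  ]
}}

```text
time: 17.05
ee_pos: [0.5331, 0.0545, 0.1473]
tcp_rot: [-180.0, -0.0, 95.7]
wrist_force: [-1.0, -0.6, 3.3]
opening: 0.0003
grasp_force: 1.2
```

{"method": "arm_command", "body": {
  "series": [
    [0,0,0,0.14],
    [0,0,0,0.17],
    [0,0,0,0.17],
    [0,0,0,0.17],
    [0,0,0,0.17]
  ]
}}

```text
time: 17.55
ee_pos: [0.5332, 0.0544, 0.1472]
tcp_rot: [180.0, -0.0, 86.4]
wrist_force: [-1.4, -0.8, 3.2]
opening: -0.0003
grasp_force: 1.7
```

```bash
python3 edge.py
```

```text
(np.float64(2173.0), np.float64(-0.03), 42, 0)
17.65 [0.53322877 0.05445049 0.14722958] [-1.24805526 -0.27521215  4.13620038] -0.00026233083188330125
```

```bash
sed -i 's/-.03,.012,.003/-.06,.02,.004/; s/range(0,94,3)/range(0,94,3)/; s/(-.004,0,.004)/(-.012,-.006,0,.006,.012)/' edge.py; python3 edge.py; python3 look.py pics/l7.png
```

```text
(np.float64(2199.0), np.float64(-0.035999999999999976), 42, 0)
17.75 [0.53323859 0.05443689 0.14722165] [-1.64810098  0.22633702  3.04956987] -0.00036358269260137034
scene jar_tall 0.69 [ 0.594 -0.178  0.016]
scene jar_short 0.77 [ 0.536 -0.185  0.016]
side jar_short 0.78 [ 0.517 -0.186  0.016]
18.05 [0.53322715 0.05440463 0.14717426] [-1.64646714  1.23929748  4.9044578 ] -0.00018420211403788055
```

View pics/l7.png

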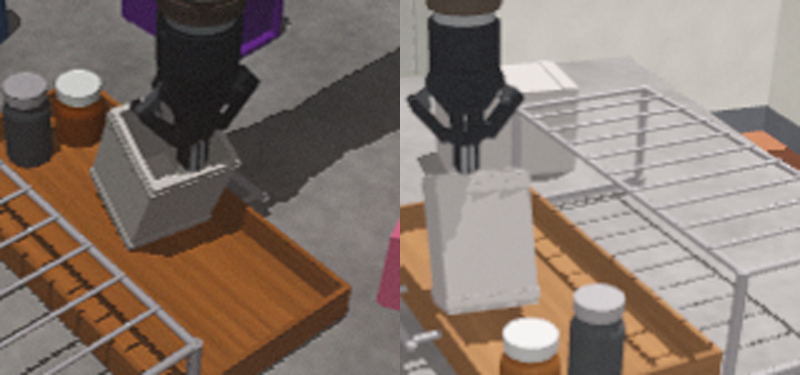

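```bash
python3 - <<'E'
from fit import *
S=("side",)+cam("side");C=("scene",)+cam("scene")
for p in((298.8,214.8),(334.8,211.2)):print("side bottom",onz(p,.016,*S))
print("scene bottom corner +x+y",onz((313.2,218.8),.016,*C))
Q={"A(+x,+y rim)":(322,196),"B(+x,-y rim)":(306,162.8),"(-x,+y rim)":(356,184)}
u=np.array([.0655,.998,0]);v=np.array([.998,-.0655,0]);O=np.array([.5302,.0158,0])
for k,p in Q.items():
    t,d=ray(p,*C)
    side=-.048 if k[1]=="-" else .048
    l=((O+side*v-t)@v)/(d@v);P=t+l*d;print(k,"s",round((P-O)@u,4),"z",round(P[2],4))
from edge import score
import itertools
r=sorted(((score((s,p,l)),round(s,3),p,l) for s in np.arange(-.05,.0,.003) for p in range(14,50,2) for l in(-.004,0,.004)),reverse=True)[:6];print(r)
E
```

```text
side bottom [ 0.48990661 -0.01249654  0.016     ]
side bottom [ 0.5905607  -0.02416067  0.016     ]
scene bottom corner +x+y [0.57171545 0.00912719 0.016     ]
A(+x,+y rim) s 0.0508 z 0.1451
B(+x,-y rim) s -0.0313 z 0.1872
(-x,+y rim) s 0.0487 z 0.1424
(np.float64(2206.7999999999997), np.float64(-0.035999999999999976), 42, 0)
18.25 [0.53325154 0.0543972  0.14717152] [-1.51841788  1.54948754  5.16120213] -8.039125496680205e-05
[(np.float64(2219.0), np.float64(-0.035), 42, 0), (np.float64(2213.0), np.float64(-0.038), 42, 0), (np.float64(2209.3999999999996), np.float64(-0.038), 44, 0), (np.float64(2205.8), np.float64(-0.032), 42, 0), (np.float64(2204.4), np.float64(-0.038), 46, 0), (np.float64(2195.6000000000004), np.float64(-0.035), 40, 0)]
```

From the corners: the crock is about 27° from upright, leaning on the fingertip at its +y rim, with its base slid about 10 mm. Because the fingertip holds it back, I can ease it down. First I'll hook the tip inside the +y wall, then follow to upright.

{"method": "arm_command", "body": {
  "series": [
    [-0.01,0,0,0],
    [-0.014,0,0.006,0],
    [-0.014,0,0.012,0],
    [-0.014,0,0.016,0],
    [-0.014,0,0.016,0]
  ]
}}

```text
time: 18.75
ee_pos: [0.5334, 0.0405, 0.133]
tcp_rot: [179.7, -0.0, 86.3]
wrist_force: [0.6, -1.6, 0.2]
opening: -0.0
grasp_force: 0.7
```

```bash
cat > e2.py <<'E'
from edge import score
import numpy as np
for x in sorted(((score((s,p,l)),round(s,3),p,l) for s in np.arange(-.03,.012,.003) for p in range(0,46,2) for l in(-.004,0,.004)),reverse=True)[:4]:print(x)
E
python3 e2.py
```

```text
(np.float64(2256.6000000000004), np.float64(-0.03999999999999998), 45, 0.006)
18.85 [0.53225291 0.04011335 0.13073514] [-0.12959642  0.20397141  0.68006809] 2.340949400760739e-05
(np.float64(2144.6), np.float64(-0.027), 28, 0.004)
(np.float64(2139.4), np.float64(-0.009), 22, 0.004)
(np.float64(2138.2), np.float64(-0.021), 26, 0.004)
(np.float64(2136.3999999999996), np.float64(-0.003), 20, 0.004)
```

Hooked (Fy −1.6 N). Following slowly.

{"method": "arm_command", "body": {
  "series": [
    [-0.003,0,0,0],
    [-0.006,0,0,0],
    [-0.009,0,0,0],
    [-0.012,0,0,0],
    [-0.015,0,0,0]
  ]
}}

```text
time: 19.35
ee_pos: [0.5313, 0.025, 0.1309]
tcp_rot: [-180.0, 0.0, 86.3]
wrist_force: [-0.3, -0.4, 2.3]
opening: 0.0005
grasp_force: 0.9
```

{"method": "arm_command", "body": {
  "series": [
    [-0.003,0,0,0],
    [-0.006,0,0,0],
    [-0.009,0,0,0],
    [-0.012,0,0,0],
    [-0.015,0,0,0]
  ]
}}

```text
time: 19.85
ee_pos: [0.5304, 0.0102, 0.1311]
tcp_rot: [180.0, 0.0, 86.3]
wrist_force: [0.5, -1.5, 2.4]
opening: 0.0001
grasp_force: 1.1
```

```bash
python3 e2.py
```

```text
(np.float64(2201.2), np.float64(-0.06), 6, 0)
19.95 [0.53036985 0.01003735 0.13112411] [ 0.92819653 -2.89373469  1.27940334] 0.00011301473614272162
(np.float64(2112.6), np.float64(-0.006), 6, 0.004)
(np.float64(2105.2), np.float64(-0.006), 4, 0.004)
(np.float64(2104.2), np.float64(-0.012), 8, 0.004)
(np.float64(2099.4), np.float64(-0.009), 8, 0.004)
```

{"method": "arm_command", "body": {
  "series": [
    [-0.003,0,0,0],
    [-0.006,0,0,0],
    [-0.009,0,0,0],
    [-0.012,0,0,0],
    [-0.015,0,0,0]
  ]
}}

```text
time: 20.45
ee_pos: [0.5293, -0.0046, 0.1309]
tcp_rot: [-180.0, -0.0, 86.3]
wrist_force: [0.0, 0.0, 0.7]
opening: 0.0001
grasp_force: 0.0
```

{"method": "arm_command", "body": {
  "series": [
    [-0.003,0,0,0],
    [-0.006,0,0,0],
    [-0.009,0,0,0],
    [-0.014,0,0,0],
    [-0.02,0,0,0]
  ]
}}

```text
time: 20.95
ee_pos: [0.5281, -0.0248, 0.131]
tcp_rot: [-180.0, -0.0, 86.3]
wrist_force: [0.2, 0.5, 0.6]
opening: 0.0001
grasp_force: 0.0
```

```bash
python3 e2.py
```

```text
(np.float64(3603.6000000000004), np.float64(-0.007999999999999952), 0, 0.006)
21.05 [ 0.52807823 -0.02518347  0.13109623] [-0.61558444  0.29141704 -0.18001997] 9.252849941041224e-05
(np.float64(3612.2000000000003), np.float64(-0.006), 0, 0.004)
(np.float64(3575.0), np.float64(-0.006), 2, 0.004)
(np.float64(3572.8), np.float64(-0.009), 2, 0.004)
(np.float64(3568.6), np.float64(-0.009), 0, 0.004)
```

Upright and free (forces near 0). I'll lift straight out and verify.

{"method": "arm_command", "body": {
  "series": [
    [0,0,-0.03,0],
    [0,0,-0.07,0],
    [0,0,-0.11,0],
    [0,0,-0.15,0],
    [0,0,-0.18,0]
  ]
}}

```text
time: 21.55
ee_pos: [0.5281, -0.0245, 0.3138]
tcp_rot: [179.9, -0.0, 86.3]
wrist_force: [0.8, -0.4, 0.1]
opening: -0.0002
grasp_force: 0.0
```

```bash
python3 e2.py; python3 - <<'E'
from fit import *
for n in("scene","side"):
    C=(n,)+cam(n)
    for t,z in dict(tray_handle=.032,jar_tall=.016,jar_short=.016,mug=0,bottle=0).items():
        for r in bot.mark_of(n,t)[:1]: print(n,t,round(r["confidence"],2),np.round(onz(r["location"],z,*C),3))
print(bot.get_obs()["wrist_force"])
E
```

```text
(np.float64(4014.0), np.float64(-0.003999999999999948), 0, 0.006)
21.65 [ 0.52894476 -0.02451277  0.31553577] [ 0.36652265  0.0249251  -0.03546324] 0.00014147615536215294
(np.float64(4024.0), np.float64(-0.006), 0, 0.004)
(np.float64(4017.8), np.float64(-0.009), 2, 0.004)
(np.float64(4012.3999999999996), np.float64(-0.006), 2, 0.004)
(np.float64(3988.2), np.float64(-0.012), 2, 0.004)
scene tray_handle 0.68 [ 0.434 -0.032  0.032]
scene jar_tall 0.6 [ 0.603 -0.17   0.016]
scene jar_short 0.62 [ 0.544 -0.157  0.016]
scene mug 0.75 [ 0.532 -0.464  0.   ]
scene bottle 0.94 [0.418 0.451 0.   ]
side tray_handle 0.78 [ 0.43  -0.018  0.032]
side jar_tall 0.74 [ 0.591 -0.183  0.016]
side jar_short 0.63 [ 0.541 -0.179  0.016]
side mug 0.6 [ 0.527 -0.451  0.   ]
side bottle 0.74 [0.403 0.457 0.   ]
[0.81842283 0.46171515 0.01319094]
```

```bash
python3 - <<'E'
from fit import *
C=("wrist",)+cam("wrist");im=C[1]["color"]
for r in bot.mark_of("wrist","tray_handle")[:2]: print(r,onz(r["location"],.032,*C))
e=np.array([.7615,.0135,0]);c,s=np.cos(.1155),np.sin(.1155)
g=im.astype(int).sum(2)/3; col=(im[:,:,2].astype(int)-im[:,:,0])
# sample profiles across bar in rack x (z=.032) at several y, and brown tray front-wall top (z=.05)
for y in(-.04,-.02,.02,.04):
    xs=np.arange(-.37,-.28,.003)
    f=lambda z:proj(np.array([e+[c*x-s*y,s*x+c*y,z] for x in xs]),*C).round().astype(int)
    q=f(.032);q2=f(.05)
    ok=lambda q:[ (0<=a<640 and 0<=b<400) for a,b in q]
    if all(ok(q)) and all(ok(q2)):
        print(y,[(int(x*1000),int(g[b,a])) for x,(a,b) in zip(xs[:18],q)]);print("  brown",[(int(x*1000),int(col[b,a])) for x,(a,b) in zip(xs[14:],q2[14:])])
    else: print(y,"out",q[0])
E
```

```text
{'location': [252.7, 177.1], 'confidence': 0.73} [ 0.4303771  -0.02911132  0.032     ]
-0.04 [(-370, 63), (-367, 63), (-364, 64), (-361, 63), (-358, 67), (-355, 66), (-352, 66), (-349, 67), (-346, 66), (-343, 66), (-339, 73), (-336, 135), (-333, 167), (-330, 143), (-327, 93), (-324, 76), (-321, 65), (-318, 68)]
  brown [(-327, 3), (-324, 0), (-321, 4), (-318, 3), (-315, 2), (-312, 4), (-309, 5), (-306, 4), (-303, 4), (-300, 8), (-297, 12), (-294, 11), (-291, 14), (-288, 9), (-285, 9), (-282, 10)]
-0.02 [(-370, 139), (-367, 140), (-364, 139), (-361, 138), (-358, 138), (-355, 138), (-352, 140), (-349, 138), (-346, 138), (-343, 139), (-339, 135), (-336, 135), (-333, 178), (-330, 187), (-327, 154), (-324, 137), (-321, 137), (-318, 118)]
  brown [(-327, 2), (-324, 1), (-321, 7), (-318, 8), (-315, 8), (-312, 5), (-309, 5), (-306, 3), (-303, 4), (-300, 4), (-297, 21), (-294, 16), (-291, 13), (-288, 12), (-285, 10), (-282, 9)]
0.02 [(-370, 147), (-367, 147), (-364, 147), (-361, 148), (-358, 149), (-355, 151), (-352, 151), (-349, 151), (-346, 153), (-343, 147), (-339, 132), (-336, 130), (-333, 179), (-330, 190), (-327, 142), (-324, 148), (-321, 148), (-318, 147)]
  brown [(-327, 4), (-324, 5), (-321, 7), (-318, 7), (-315, 7), (-312, 8), (-309, 9), (-306, 5), (-303, 4), (-300, 3), (-297, 15), (-294, 49), (-291, 52), (-288, 16), (-285, 12), (-282, 11)]
0.04 [(-370, 155), (-367, 150), (-364, 145), (-361, 143), (-358, 140), (-355, 144), (-352, 143), (-349, 147), (-346, 148), (-343, 148), (-339, 120), (-336, 147), (-333, 188), (-330, 183), (-327, 147), (-324, 148), (-321, 147), (-318, 146)]
  brown [(-327, 4), (-324, 2), (-321, 6), (-318, 7), (-315, 9), (-312, 7), (-309, 8), (-306, 8), (-303, 6), (-300, 6), (-297, 67), (-294, 120), (-291, 107), (-288, 66), (-285, 108), (-282, 120)]
```

The handle looks about 7 mm short of where it was at the stop. There is ample time, so I'll nudge the tray out again from inside its front wall, well clear of the crock.

{"method": "arm_command", "body": {
  "series": [
    [0.04,-0.016,0,-0.09],
    [0.08,-0.032,0,-0.18],
    [0.12,-0.048,0.02,-0.18],
    [0.133,-0.054,0.06,-0.18],
    [0.133,-0.054,0.1,-0.18]
  ]
}}

```text
time: 22.85
ee_pos: [0.4824, 0.1138, 0.2105]
tcp_rot: [179.9, -0.0, 96.8]
wrist_force: [0.6, 0.3, -0.3]
opening: 0.0003
grasp_force: 0.0
```

{"method": "arm_command", "body": {
  "series": [
    [0,0,0.04,0],
    [0,0,0.08,0],
    [0,0,0.12,0],
    [0,0,0.14,0],
    [0,0,0.14,0]
  ]
}}

```text
time: 23.35
ee_pos: [0.4809, 0.1113, 0.0681]
tcp_rot: [-179.7, 0.0, 96.6]
wrist_force: [-0.4, -0.5, 0.0]
opening: 0.0002
grasp_force: 0.0
```

{"method": "arm_command", "body": {
  "series": [
    [0,0,0.02,0],
    [0,0,0.035,0],
    [0,-0.003,0.038,0],
    [0,-0.006,0.038,0],
    [0,-0.006,0.038,0]
  ]
}}

```text
time: 23.85
ee_pos: [0.4769, 0.1111, 0.0341]
tcp_rot: [179.9, -0.0, 96.6]
wrist_force: [0.1, -0.5, 0.9]
opening: -0.0
grasp_force: 0.0
```

{"method": "arm_command", "body": {
  "series": [
    [0,-0.001,0,0],
    [0,-0.002,0,0],
    [0,-0.003,0,0],
    [0,-0.004,0,0],
    [0,-0.005,0,0]
  ]
}}

```text
time: 24.35
ee_pos: [0.4718, 0.1104, 0.0331]
tcp_rot: [180.0, 0.0, 96.6]
wrist_force: [-0.2, 0.3, 0.7]
opening: -0.0
grasp_force: 0.0
```

{"method": "arm_command", "body": {
  "series": [
    [0,-0.001,0,0],
    [0,-0.002,0,0],
    [0,-0.003,0,0],
    [0,-0.004,0,0],
    [0,-0.005,0,0]
  ]
}}

```text
time: 24.85
ee_pos: [0.4672, 0.1099, 0.0331]
tcp_rot: [180.0, 0.0, 96.6]
wrist_force: [4.8, 0.1, -3.7]
opening: 0.0003
grasp_force: 2.0
```

Contact with the wall now. I'll push on to the stop.

{"method": "arm_command", "body": {
  "series": [
    [0,-0.001,0,0],
    [0,-0.002,0,0],
    [0,-0.003,0,0],
    [0,-0.003,0,0],
    [0,-0.003,0,0]
  ]
}}

```text
time: 25.35
ee_pos: [0.4638, 0.1095, 0.0331]
tcp_rot: [-180.0, 0.0, 96.6]
wrist_force: [2.6, -0.5, -1.0]
opening: -0.0001
grasp_force: 1.2
```

{"method": "arm_command", "body": {
  "series": [
    [0,-0.001,0,0],
    [0,-0.002,0,0],
    [0,-0.003,0,0],
    [0,-0.003,0,0],
    [0,-0.003,0,0]
  ]
}}

```text
time: 25.85
ee_pos: [0.463, 0.1094, 0.0333]
tcp_rot: [179.8, 0.0, 96.6]
wrist_force: [14.6, 0.1, -9.0]
opening: -0.0001
grasp_force: 7.2
```

The tray is at the stop again. I'll back off and lift clear.

{"method": "arm_command", "body": {
  "series": [
    [0,0.004,0,0],
    [0,0.009,0,0],
    [0,0.012,0,0],
    [0,0.012,-0.01,0],
    [0,0.012,-0.03,0]
  ]
}}

```text
time: 26.35
ee_pos: [0.4718, 0.1103, 0.0625]
tcp_rot: [-179.8, 0.0, 96.6]
wrist_force: [-0.2, -0.4, -0.2]
opening: 0.0001
grasp_force: 0.0
```

{"method": "arm_command", "body": {
  "series": [
    [0,0,-0.05,0],
    [0,0,-0.1,0],
    [0,0,-0.15,0],
    [0,0,-0.2,0],
    [0,0,-0.22,0]
  ]
}}

```text
time: 26.85
ee_pos: [0.473, 0.1107, 0.2889]
tcp_rot: [179.7, -0.0, 96.6]
wrist_force: [0.6, -0.2, 0.2]
opening: 0.0003
grasp_force: 0.0
```

```bash
python3 e2.py; python3 - <<'E'
from fit import *
for n in("scene","side","wrist"):
    C=(n,)+cam(n)
    for t,z in dict(tray_handle=.032,jar_tall=.016,jar_short=.016).items():
        for r in bot.mark_of(n,t)[:1]: print(n,t,round(r["confidence"],2),np.round(onz(r["location"],z,*C),3))
E
```

```text
(np.float64(4464.0), np.float64(-0.007999999999999952), 3, 0)
26.95 [0.47342702 0.1107741  0.28725045] [-0.37773624  0.14136729 -0.33978001] -0.00013365251823117686
(np.float64(4486.4), np.float64(-0.009), 2, 0)
(np.float64(4475.4), np.float64(-0.009), 4, 0)
(np.float64(4449.799999999999), np.float64(-0.009), 0, -0.004)
(np.float64(4447.4), np.float64(-0.006), 0, 0)
scene tray_handle 0.64 [ 0.423 -0.034  0.032]
scene jar_tall 0.68 [ 0.598 -0.173  0.016]
scene jar_short 0.68 [ 0.526 -0.171  0.016]
side tray_handle 0.96 [ 0.432 -0.028  0.032]
side jar_tall 0.79 [ 0.586 -0.18   0.016]
side jar_short 0.58 [ 0.521 -0.19   0.016]
wrist tray_handle 0.73 [ 0.431 -0.027  0.032]
```

```bash
python3 -c "
from workcell import bot
print(bot.job_done())"
```

```text
the job is handed in; nothing more can be done
None
```

The job is handed in at about 27 s of 67 s: the last camera checks put the tray at its stop, the crock upright on it within about 2° by the image fit, both jars in place, and the mug and bottle unmoved; no score came back.

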